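# Click the suction nozzle into its roller clips

## Robot

A 6-joint arm with a two-finger parallel gripper is mounted at the origin on the work surface. World frame = base frame: x ahead of the robot, y to its left, z up, the work surface at z = 0. Lengths are in mm, angles in rad, forces in N, time in s.
With the tool pointing down it reaches from about 275 to 875 mm from the base axis. Payload 12.5 kg.
Tool frame: the origin (TCP) lies between the finger pads; the fingertips stand 19 mm ahead of it and the grasp point (between the pads) is the TCP; z points along the fingers, y is the direction in which the jaws open and shut (so a half turn about z gives the same grasp; the last joint's range is limited). The gripper opens to 85 mm and grips with 20 to 120 N. Pads are 22 mm wide; open, the fingers measure 114 mm over their backs; the gripper's body (76 mm by 85 mm) begins 54 mm behind the grasp point. The pads swing forward as they close: fully open they stand 13 mm farther back than shut.
Start: joints at [1.019, 0.351, 1.652, -0, 1.139, -0.085], TCP at [247.485, 491.157, 216.89] pointing down, gripper open.
Joint ranges: [-2.75, 2.75], [-0.79, 2.1], [0.01, 2.65], [-1.57, 4.71], [0.07, 3.14], [-2.87, 2.87]. Speed limits (rad/s): [2.22, 2.22, 2.79, 3.14, 3.14, 3.14].

## Interface

Orientations are given as a rotation vector (axis times angle).
In Python, from station import arm gives the robot as it stands. Calls block until the motion is done:
- arm.reach(position, orientation): joint-space move of the TCP to a pose.
- arm.line_to(position, ori=None, velocity=150, max_force=None): straight line of the TCP; ori=None keeps the orientation; velocity is the mean speed in mm/s. With max_force (N) it stops when the force on the tool has changed by that much, and returns True; else False.
- arm.set_joints(angles): joint-space move.
- arm.grip(opening, force=None): finger opening in mm; force is the grip in N (None keeps the last); returns when the fingers have stopped.
- arm.dwell(seconds).
- arm.inverse_kinematics(position, orientation): joint angles nearest the present ones, or None.
- arm.read_camera(name): name is "side" or "top" or "wrist"; returns a dict with "color" (420x560x3 uint8, red, green, blue), "fx", "fy", "cx", "cy" (pixels), "camera_from_world" (4x4, takes a point from world to camera coordinates); the wrist camera has in their place "hand_eye" (4x4, takes a point from camera to tool coordinates, whose origin is the TCP and whose axes are the flange's). Camera axes: x right, y up, looking along -z (the intrinsics and any distortion apply to the point x, -y, -z); pixel columns grow to the right and rows downward; lengths in mm; the calibration is good to about 2 mm. A picture is of the moment at which its call begins: read the wrist's pose just before it. There is no depth.
A pose or a line that the arm cannot do raises arm.MotionError and nothing moves.
- arm.close_job(): hands the job in, once; it reports no verdict.
Trained networks look in a picture, given as the dict that the camera call returned (one of the last four; its "shot" number tells which), for a name from the list of things; names that differ only in an ending like _2 or _b are one class to them, and where a whole thing is asked for, a point or a joint stands for the part that bears it (a point fixed in the world has none). Each returns a list of dicts, best first, with "score" (0 to 1); they miss things now and then, are a little off and sometimes report something else, mostly with a low value. They report only what shows in the picture. A call takes as long as a camera call. They do not tell look-alikes from the thing itself.
- arm.look_for(target, picture): "xyz" ([x, y, z] in mm, in the coordinates of the camera as it stood for that picture, good to about 4 mm: the middle of the surface that is visible of it).
Readings, each from a call of its own:
- arm.read_time(): time.
- arm.read_qpos(): joint angles.
- arm.read_joint_vel(): joint speeds.
- arm.read_effort(): joint torques, N m.
- arm.read_ee_pos(): TCP position.
- arm.read_ee_rot(): TCP orientation.
- arm.read_contact_force(): force on the tool from outside, world axes, zero at the start.
- arm.read_moment(): the same for the moment, N m.
- arm.read_grip_width(): finger opening in mm.
Only numpy, scipy, OpenCV 4.12 (cv2) and the standard library are available. Lean on these libraries where they do the work, as an engineer would, in place of code of your own. Each camera call takes 0.05 s, during which the arm holds its last target. There are 200 camera calls.

## Task

On the shop's demonstration counter, take the suction nozzle with the green ends and press its tube down into the two spring clips of the holder until it clicks fully home in both, either way round, with the bare tube (not an end) in the clips; then stop pushing and let go. Do not force it down hard once it is home, and leave the blue nozzle, the sanding block and the sander pad where they are.

Things in the scene. Friction and masses are not known exactly. Their poses are not given: they have to be found in the camera images.
- green_nozzle: THE ONE TO FIT: vacuum nozzle lying flat, 180 mm long, 110 g: black tube 26 mm in diameter with a green T head (28 x 64 x 36 mm, 64 across the tube) at +x and a green ribbed collar (36 mm dia., 28 long) at -x. Origin on its underside below the tube's middle; x along the tube, z up. Bare tube from x = -62 to +62 mm, axis 18 mm above the origin. Grip it from above across the tube, near the middle.
- green_nozzle_mid (a point): the middle of the green nozzle's tube, on the tube's axis; 18 mm above the counter at the start
- holder: fixed holder: grey plate 120 x 100 mm on an oak offcut 200 x 150 mm, plate top 24 mm above the counter; origin under its centre, x along the seated tube, z up. Two clips at x = -36 and +36 mm, each 14 mm wide along x, 58 mm free between them for the fingers. A clip is two sprung steel leaves with 10 mm orange rollers (axes 73 mm up, 17 mm gap at rest) and flared tips 65 mm apart, 90 mm up.
- seat (a point): where the middle of the tube's axis lies when fully home: holder's centre, midway between the clips, 64 mm above the counter; axes as the holder's. Pressed straight down, the tube meets the rollers about 21 mm above this; both clips together resist with a felt peak near 13 N about 14 mm above it, let go below 9 mm and from 6 mm pull the tube down home. Laid on the rollers it is not home.
- saddle: the two black rubber saddle blocks, one inside each clip, that the tube rests on when home; tops 13 mm below the seat. Part of the holder, same origin and axes. The clips alone press the tube on them with roughly 10 N; pushed harder they give about 1 mm per 10 N, up to 5 mm. More than 60 N on them counts as forcing. Each clip also floats up to 9 mm sideways on a soft spring.
- blue_nozzle: bystander, leave alone: the same kind and size of nozzle as the green one but with blue head and collar. Same axes and origin.
- sanding_block: bystander, leave alone: cork sanding block with a red sole, 55 x 110 x 28 mm; origin under its centre
- pad: bystander, leave alone: round sander backing pad, yellow and black, 124 mm in diameter, 22 mm high; origin under its centre
Things that resemble listed ones, but are neither listed nor needed, are in the scene too. What is shaped like the green_nozzle but purple or white is not meant.

How it is judged:
By the outcome, as a careful person would: the job done as asked, in the order asked, and still so for the second after the job is handed in, with the robot touching nothing.
It also fails if it takes over 35 s, if anything falls off the work surface, if the arm or the gripper's body presses on something with over 40 N, if the wrist force passes 120 N, or if a joint passes its speed limit or range.

## Working session

There is one attempt and no reset: what is moved stays moved. The work goes in short steps, each a Python script; the robot and the scene stay as the last script left them, time stands still between calls to the robot, and variables do not carry over. Pictures are saved under pics/ and viewed, about 8 in all and at most 12, crops included, and the job is handed in when it is done.

```bash
mkdir -p pics; ls; cat > h.py <<'E'
import numpy as np, cv2
from scipy.spatial.transform import Rotation as R
from station import arm
def save(p,n): cv2.imwrite('pics/'+n,cv2.cvtColor(p["color"],cv2.COLOR_RGB2BGR))
def cfw(p,pose=None):
    if "camera_from_world" in p: return np.array(p["camera_from_world"])
    T=np.eye(4);T[:3,:3]=R.from_rotvec(pose[1]).as_matrix();T[:3,3]=pose[0]
    return np.linalg.inv(T@np.array(p["hand_eye"]))
def w(M,xyz): return (np.linalg.inv(M)@np.r_[xyz,1])[:3]
def pix(p,M,X):
    c=M@np.r_[X,1]; return np.array([p["fx"]*c[0]/-c[2]+p["cx"], p["fy"]*-c[1]/-c[2]+p["cy"]])
def ray(p,M,uv):
    k=np.array([p.get("dist",np.zeros(5))],float).ravel()
    d=np.array([(uv[0]-p["cx"])/p["fx"],-(uv[1]-p["cy"])/p["fy"],-1])
    I=np.linalg.inv(M); d=I[:3,:3]@d; return I[:3,3],d/np.linalg.norm(d)
def onz(p,M,uv,z):
    o,d=ray(p,M,uv); return o+d*(z-o[2])/d[2]
def tri(rs):
    A=sum(np.eye(3)-np.outer(d,d) for o,d in rs); b=sum((np.eye(3)-np.outer(d,d))@o for o,d in rs)
    return np.linalg.solve(A,b)
E
python3 - <<'E'
from h import *
for n in("top","side"):
    p=arm.read_camera(n); save(p,n+'1.png'); M=cfw(p)
    print(n,[k for k in p if k!='color'],p['fx'],p['cx'],p['cy'], {k:v for k,v in p.items() if 'dis' in k})
    print(np.round(np.linalg.inv(M),2).tolist())
    for t in("green_nozzle","blue_nozzle","holder","saddle"):
        for d in arm.look_for(t,p)[:5]: print(t,round(d['score'],2),np.round(w(M,d['xyz'])),np.round(pix(p,M,w(M,d['xyz']))))
print(arm.read_time(),arm.read_ee_rot())
E
```

```text
pics
top ['fx', 'fy', 'cx', 'cy', 'camera_from_world', 'shot'] 475.7237220589367 274.76133446929435 206.67769672777263 {}
[[0.0, 1.0, -0.1, 421.85], [-1.0, 0.0, -0.0, 111.38], [-0.0, 0.1, 1.0, 1301.17], [0.0, 0.0, 0.0, 1.0]]
green_nozzle 0.86 [295. 371.  35.] [176. 302.]
green_nozzle 0.69 [677. 489.  28.] [136. 159.]
green_nozzle 0.65 [352. -72.  28.] [344. 280.]
green_nozzle 0.63 [579. 313.  35.] [200. 195.]
green_nozzle 0.56 [384. 163.  31.] [256. 268.]
blue_nozzle 0.81 [589.  41.  32.] [301. 191.]
holder 0.88 [ 507. -271.   18.] [417. 222.]
saddle 0.42 [ 540. -276.   50.] [422. 209.]
side ['fx', 'fy', 'cx', 'cy', 'camera_from_world', 'shot'] 522.081647939753 287.3816080460091 211.0156406356055 {}
[[0.88, 0.25, -0.41, -16.36], [-0.48, 0.46, -0.75, -925.22], [-0.0, 0.85, 0.53, 822.48], [0.0, 0.0, 0.0, 1.0]]
green_nozzle 0.97 [345. -82.  29.] [251. 297.]
green_nozzle 0.83 [291. 320.  31.] [173. 219.]
green_nozzle 0.81 [570. 305.  22.] [264. 200.]
green_nozzle 0.79 [381. 115.  24.] [231. 250.]
green_nozzle 0.65 [682. 486.  25.] [270. 167.]
blue_nozzle 0.83 [581.  29.  27.] [314. 244.]
holder 0.8 [ 492. -297.   16.] [358. 339.]
saddle 0.6 [ 481. -279.   40.] [349. 327.]
0.5 [-7.26634199e-01 -3.05637519e+00  1.25861542e-04]
```

View pics/top1.png

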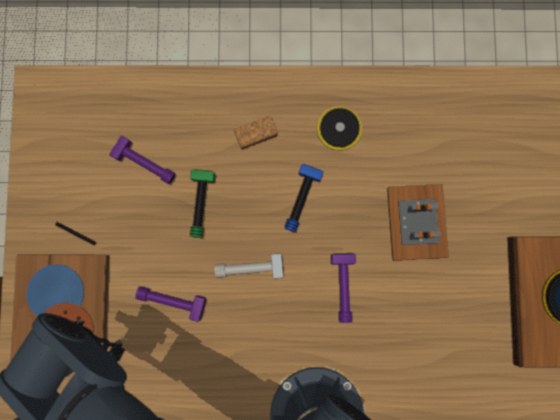

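View pics/side1.png

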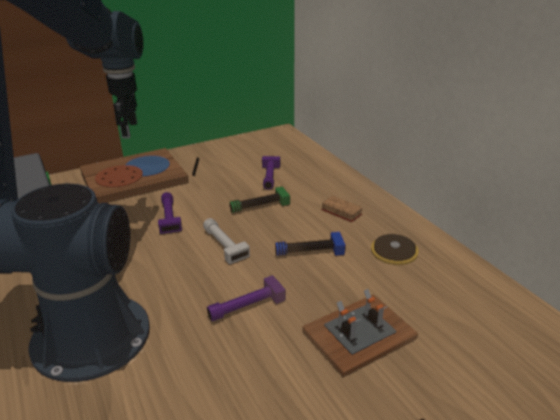

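The green-ended nozzle with the black tube is at top (200,203) and side (260,200). Possible mix-ups in the top view are blue (303,198), purple (142,160), (171,303) and (344,287), and white (250,268). The holder is at top (418,222), its two clips one above the other in the picture, so its x runs roughly along world x.

Next I'll triangulate the coloured parts, then look closer with the wrist camera.

```bash
cat >> h.py <<'E'
def blobs(p,lo,hi,box=None,amin=8):
    hsv=cv2.cvtColor(p["color"],cv2.COLOR_RGB2HSV); m=cv2.inRange(hsv,np.array(lo),np.array(hi))
    if box: k=np.zeros_like(m); x0,y0,x1,y1=box; k[y0:y1,x0:x1]=1; m=m*k
    n,l,s,c=cv2.connectedComponentsWithStats(m)
    return [(int(s[i,4]),np.round(c[i],1),s[i,:4].tolist()) for i in range(1,n) if s[i,4]>=amin]
GREEN=((45,80,30),(85,255,255)); ORANGE=((3,150,110),(16,255,255))
E
python3 - <<'E'
from h import *
P={n:arm.read_camera(n) for n in("top","side")}
G={"top":(180,160,225,245),"side":(222,180,300,220)};H={"top":(385,180,450,265),"side":(300,280,420,370)}
c={}
for n in P:
    b=blobs(P[n],*GREEN,G[n]); print(n,b); print(' or',blobs(P[n],*ORANGE,H[n],2))
    b=sorted(b,key=lambda t:-t[0])[:2]; c[n]=b
for i in (0,1): print(tri([ray(P[n],cfw(P[n]),c[n][i][1]) for n in P]).round(1))
q=arm.read_camera("wrist"); print(np.round(q["hand_eye"],3).tolist(),q["fx"],q["cx"],q["cy"])
t=cv2.resize(P["top"]["color"][150:270,170:450],None,fx=2.8,fy=2.8,interpolation=cv2.INTER_CUBIC)
save({"color":t},"crop1.png")
E
```

```text
top [(249, array([202.3, 175.6]), [191, 170, 24, 12]), (129, array([196.5, 230.9]), [190, 225, 13, 12])]
 or [(2090, array([416.5, 222.4]), [388, 185, 60, 75]), (18, array([418.5, 206.8]), [417, 205, 4, 5]), (18, array([428.3, 206.2]), [427, 204, 4, 5]), (16, array([420.9, 233.9]), [419, 232, 4, 5]), (18, array([430.7, 233.8]), [429, 232, 4, 5])]
side [(153, array([282.7, 195.3]), [276, 187, 13, 18]), (64, array([235. , 204.6]), [231, 201, 9, 10])]
 or [(28, array([372., 299.]), [369, 296, 7, 7]), (30, array([378.5, 305.6]), [374, 303, 9, 6]), (2, array([358. , 304.5]), [358, 304, 1, 2]), (30, array([345., 311.]), [341, 308, 8, 7]), (19, array([351.5, 319.1]), [349, 317, 6, 5]), (2, array([379.5, 348.5]), [379, 348, 2, 2]), (3, array([370. , 355.3]), [369, 355, 3, 2])]
[635.5 309.9  17.1]
[482.9 323.   21.3]
[[-0.0, 0.946, 0.323, 82.822], [1.0, 0.0, -0.0, -0.696], [-0.0, 0.323, -0.946, -157.322], [0.0, 0.0, 0.0, 1.0]] 298.60636360311815 281.0152159629313 209.29900526834783
```

View pics/crop1.png

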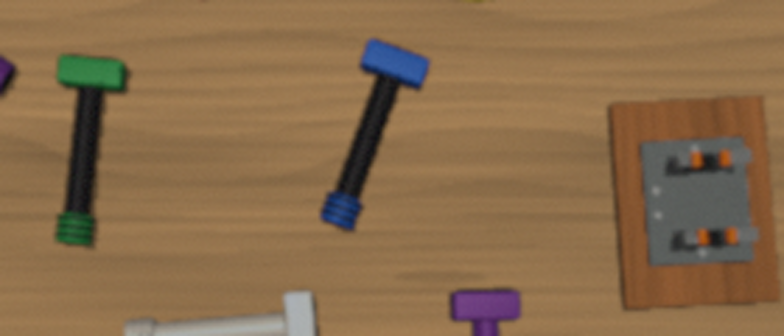

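The choice is clear: green T head and collar on a black tube. The head–collar distance of 152.6 mm and heights of 17–21 mm match the description. Next I'll triangulate the rollers, then take the wrist views.

```bash
cat >> h.py <<'E'
def ori(psi): a=np.radians(psi)/2; return np.pi*np.array([np.cos(a),np.sin(a),0])
def wrist(n):
    pose=(arm.read_ee_pos(),arm.read_ee_rot()); p=arm.read_camera("wrist"); save(p,n); return p,cfw(p,pose)
E
python3 - <<'E'
from h import *
T=arm.read_camera("top");S=arm.read_camera("side")
rs=[tri([ray(T,cfw(T),a),ray(S,cfw(S),b)]) for a,b in(((418.5,206.8),(372,299)),((428.3,206.2),(378.5,305.6)),((420.9,233.9),(345,311)),((430.7,233.8),(351.5,319.1)))]
for r in rs: print('roller',r.round(1))
f=(rs[0]+rs[1])/2;b=(rs[2]+rs[3])/2;d=f-b; print('holder',((f+b)/2).round(1),np.linalg.norm(d),np.degrees(np.arctan2(d[1],d[0])))
arm.reach([559,316,170],ori(175.1)); print(arm.read_time(),arm.read_qpos())
p,M=wrist('w1.png')
for x in blobs(p,*GREEN,amin=100): print(x, onz(p,M,x[1],18).round(1))
for d in arm.look_for("green_nozzle",p)[:2]: print(d['score'],w(M,d['xyz']).round(1))
for d in arm.look_for("green_nozzle_mid",p)[:2]: print(d['score'],w(M,d['xyz']).round(1))
E
```

```text
roller [ 545.9 -261.4   73.9]
roller [ 546.3 -285.9   74.6]
roller [ 475.1 -265.    74.1]
roller [ 474.8 -290.4   72.7]
holder [ 510.5 -275.7   73.8] 71.29775528195816 3.2822578770590467
2.1 [ 4.43387242e-01  5.63501072e-01  1.44169759e+00  1.73092311e-04
  1.13627861e+00 -1.04236456e+00]
(271, array([279.7, 102.6]), [262, 99, 36, 8]) [471.  322.2  18. ]
(245, array([279.7, 111.9]), [262, 109, 36, 7]) [479.6 321.5  18. ]
(237, array([279.5, 120.8]), [262, 117, 36, 8]) [488.  320.5  18. ]
(126, array([279. , 128.2]), [262, 126, 35, 5]) [495.  319.4  18. ]
(1618, array([278.4, 254.8]), [250, 237, 58, 33]) [635.8 306.3  18. ]
0.84 [680.3 491.6  26.4]
0.76 [389.1 144.9  32.7]
0.76 [564.5 311.7  29.9]
0.75 [395.6 144.5  31. ]
```

View pics/w1.png

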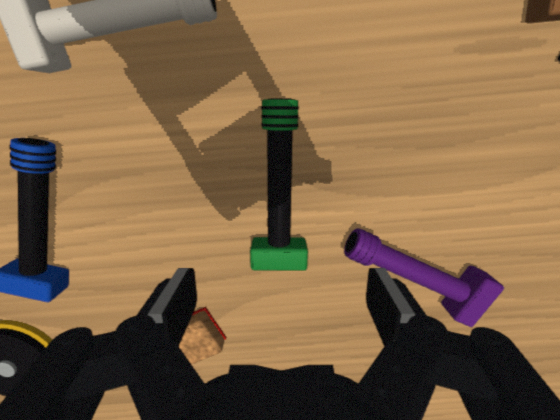

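The wrist view agrees: collar at (280,115) and head at (278,255), tube running vertically in the picture, mid about (559,315), yaw about −5°. The purple nozzle's collar at (362,245) is clear of the fingers. Grasping now.

```bash
python3 - <<'E'
from h import *
arm.grip(60,80)
arm.line_to([559,315,70],ori(174.9),velocity=180)
print(arm.line_to([559,315,22],velocity=80,max_force=15))
arm.grip(10,80); print(arm.read_grip_width(),arm.read_ee_pos())
arm.line_to([559,315,170],velocity=180); print(arm.read_contact_force(),arm.read_grip_width(),arm.read_time())
arm.reach([510.5,-275.7,190],ori(183.3)); print(arm.read_time(),arm.read_ee_pos())
p,M=wrist('w2.png')
for x in blobs(p,*ORANGE,amin=20): print('or',x, onz(p,M,x[1],73).round(1))
for x in blobs(p,*GREEN,amin=100): print('gr',x, onz(p,M,x[1],186).round(1))
S=arm.read_camera("side");T=arm.read_camera("top")
b=[max(blobs(q,*GREEN,amin=20),key=lambda t:t[0] if q is T or t[1][1]>150 else 0) for q in (S,T)];print(b)
E
```

```text
False
9.694872104658552 [559.02445971 315.03034889  22.09819795]
[-0.22959386 -0.5580278  -0.10170571] 10.04510452121276 5.5917
7.7167 [ 510.87922698 -275.03738131  189.95411938]
or (2283, array([10. , 85.5]), [0, 0, 30, 136]) [ 423.6 -511.7   73. ]
or (132, array([213.2,  94.9]), [209, 89, 13, 19]) [ 421.  -339.3   73. ]
or (1716, array([284.1, 109. ]), [247, 89, 76, 40]) [ 429.  -277.9   73. ]
or (5772, array([288.1, 219.8]), [215, 124, 135, 138]) [ 531.7 -267.6   73. ]
or (150, array([264.8, 160. ]), [260, 152, 10, 17]) [ 474.3 -292.8   73. ]
or (156, array([294.5, 160.3]), [290, 153, 10, 16]) [ 473.  -265.6   73. ]
[(152, array([282.8, 195.3]), [276, 187, 13, 18]), (248, array([202.3, 175.5]), [191, 170, 24, 12])]
```

View pics/w2.png

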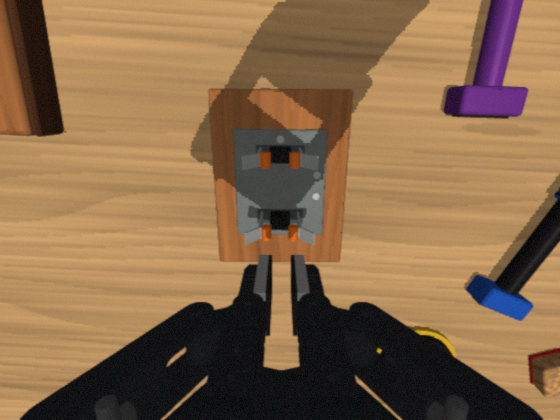

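The grasp missed. The fingers closed to 10 mm and the nozzle has not moved (top blob still at (202,175)). In the wrist view the fingertips at row 256 look much farther back than "19 mm ahead of the TCP" would put them. I'll check where the tips really are in the fixed views.

```bash
python3 - <<'E'
from h import *
S=arm.read_camera("side");T=arm.read_camera("top");e=np.array(arm.read_ee_pos())
print(e,R.from_rotvec(arm.read_ee_rot()).as_matrix().round(2).tolist())
ims=[]
for q in(S,T):
    im=cv2.resize(q["color"],None,fx=4,fy=4,interpolation=cv2.INTER_CUBIC)
    M=cfw(q);c=pix(q,M,e)*4; 
    for dz,col in((0,(255,0,0)),(-19,(255,255,0))):
        u=pix(q,M,e+[0,0,dz])*4; print(dz,u/4); cv2.circle(im,tuple(int(v) for v in u),4,col,-1)
    x,y=c.astype(int); ims.append(cv2.copyMakeBorder(im,400,400,400,400,cv2.BORDER_CONSTANT)[y+150:y+650,x+200:x+600])
save({"color":np.hstack(ims)},"tip.png")
E
```

```text
[ 510.70508256 -275.35204305  189.98820831] [[-1.0, -0.06, -0.0], [-0.06, 1.0, 0.0], [0.0, 0.0, -1.0]]
0 [365.16735986 264.35284113]
-19 [364.45464626 271.94097974]
0 [440.36752058 215.87586311]
-19 [437.61091763 216.50763921]
```

View pics/tip.png

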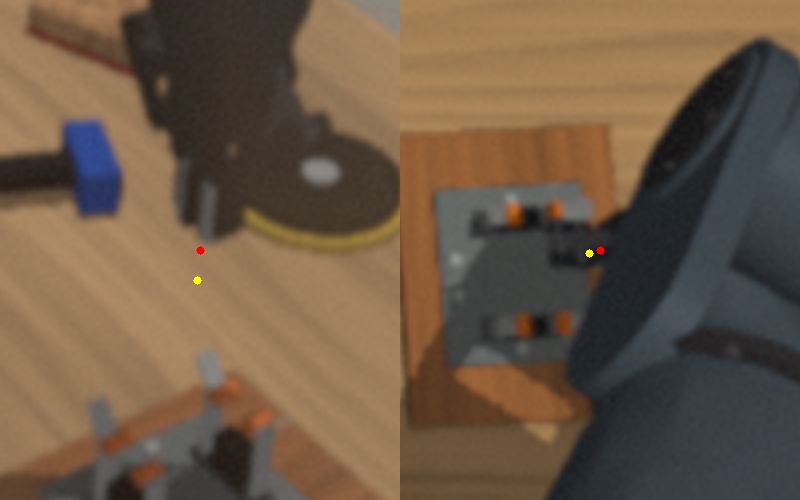

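The side view shows the fingertips at about (195,230) in the crop, where the stated geometry puts them at (197,281). So the real tips sit about 30 mm farther back along the tool than stated. That explains the miss: at TCP z=22 they closed just above the 31 mm tube top. I'll find the tip height by touching the counter beside the tube with a force guard, then grip a few mm above it.

```bash
python3 - <<'E'
from h import *
arm.grip(44,80)
arm.reach([559,315,75],ori(174.9))
print(arm.line_to([559,315,20],velocity=150,max_force=12))
print(arm.line_to([559,315,-35],velocity=40,max_force=6)); e=np.array(arm.read_ee_pos()); print(e,arm.read_contact_force(),arm.read_time())
p,M=wrist('w3.png')
if -30<e[2]<10:
    arm.line_to([559,315,e[2]+5.5],velocity=40)
    arm.grip(15,80); print(arm.read_grip_width(),arm.read_ee_pos())
print(arm.read_time())
E
```

```text
False
True
[558.85467976 314.9658272  -16.38163177] [-2.95742395 -0.54913     8.99937064] 11.9667
23.783382015552682 [559.03205602 315.10055089 -10.80185723]
12.625
```

```bash
python3 - <<'E'
from h import *
e=np.array(arm.read_ee_pos())
arm.line_to(e+[0,0,50],velocity=100); print(arm.read_grip_width(),arm.read_contact_force(),arm.read_time())
p,M=wrist('w4.png'); S=arm.read_camera("side")
a=cv2.resize(S["color"][130:230,200:320],(480,400)); b=cv2.resize(p["color"][60:360,160:400],(320,400))
save({"color":np.hstack([a,b])},"g1.png")
E
```

```text
23.50745643883041 [ 0.49431739  0.2781703  -1.44502536] 13.275
```

View pics/g1.png

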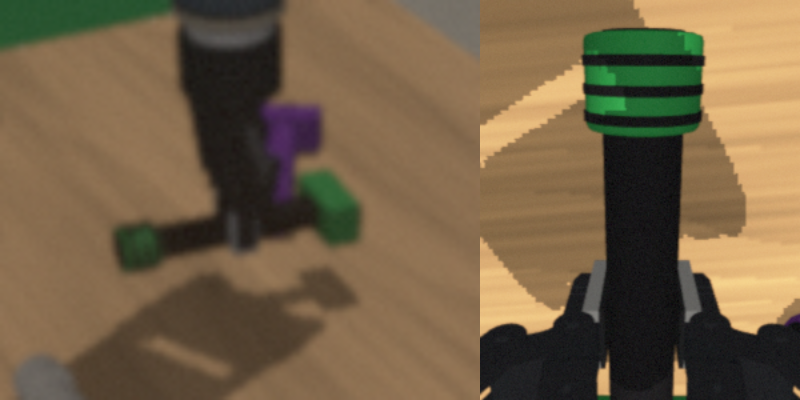

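The tube is held across its middle: the side crop shows the collar at (140,245), pads at (240,230) and head at (330,205), level. The grip reads 23.5 mm, about 2 mm under the true diameter, but the tube has lifted off. The axis is about 28.8 mm above the reported TCP. Moving over the holder.

```bash
python3 - <<'E'
from h import *
e=np.array(arm.read_ee_pos())
arm.line_to([e[0],e[1],110],velocity=200)
arm.reach([510.3,-276.3,110],ori(183.3)); print(arm.read_time())
arm.line_to([510.3,-276.3,82],velocity=100); arm.dwell(.2)
e=np.array(arm.read_ee_pos()); print(e,arm.read_contact_force(),arm.read_grip_width())
p,M=wrist('w5.png'); S=arm.read_camera("side");T=arm.read_camera("top")
for n,q in(("S",S),("T",T)): print(n,blobs(q,*GREEN,(300,150,560,400) if n=="S" else (350,120,500,330),15))
for x in blobs(p,*GREEN,amin=60): print('w',x[0],x[1],onz(p,M,x[1],111+18).round(1))
for x in(-36,36): print(pix(S,cfw(S),e+[x,0,28.8]))
a=cv2.resize(S["color"][230:370,290:440],(450,420)); b=cv2.resize(p["color"][0:420,100:450],(350,420))
save({"color":np.hstack([a,b])},"h1.png"); print(arm.read_time())
E
```

```text
16.0
[ 510.60428668 -276.45588642   82.59517532] [-0.20338511  0.10240702 -0.59176361] 23.807188176646942
S [(175, array([394.3, 279.2]), [383, 269, 22, 21]), (215, array([334.2, 308.5]), [324, 300, 19, 20])]
T [(302, array([427.1, 188.7]), [414, 183, 28, 13])]
w 1648 [282.2  91.8] [ 422.4 -281.8  129. ]
w 1405 [281.7 116.4] [ 430.5 -281.5  129. ]
w 1327 [281.7 139. ] [ 438.4 -281.   129. ]
w 622 [281.4 157.4] [ 445.  -280.8  129. ]
w 82 [252.6 360.6] [ 541.8 -288.9  129. ]
w 90 [308.9 360.6] [ 540.3 -262.2  129. ]
[348.02143785 300.82721153]
[376.74709529 289.63094082]
16.7833
```

View pics/h1.png

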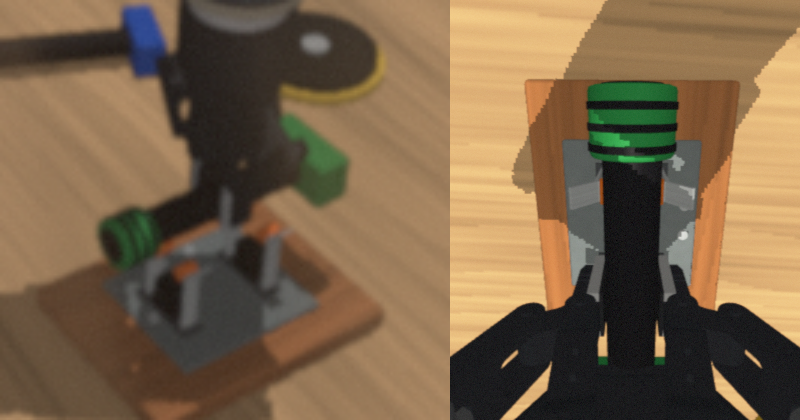

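The side crop shows the tube over the clips, with collar (130,240) and head (310,160) both outside them. The wrist view shows the tube centred between the flared leaves. Pressing down with a force guard.

```bash
python3 - <<'E'
from h import *
S=arm.read_camera("side");T=arm.read_camera("top")
h=tri([ray(S,cfw(S),(394.3,279.2)),ray(T,cfw(T),(427.1,188.7))]); print('head',h.round(1))
o,d=ray(S,cfw(S),(334.2,308.5)); print('collar at x~434', (o+d*(434-o[0])/d[0]).round(1))
def F(): return np.round(arm.read_contact_force(),1), round(float(arm.read_ee_pos()[2]),1), round(float(arm.read_grip_width()),1)
f0=arm.read_contact_force()
for z in (60,54,50,46,42,39,37,35.5):
    s=arm.line_to([510.3,-276.3,z],velocity=50,max_force=28); print(z,s,*F())
    if s: break
print(arm.read_time())
p,M=wrist('w6.png'); S=arm.read_camera("side")
a=cv2.resize(S["color"][230:370,290:440],(450,420)); b=cv2.resize(p["color"][0:420,100:450],(350,420))
save({"color":np.hstack([a,b])},"h2.png")
print([ (x[0],x[1]) for x in blobs(S,*GREEN,(300,150,560,400),15)])
E
```

```text
head [ 589.  -272.1  118.2]
collar at x~434 [ 434.  -287.3  117.2]
60 False [ 0.1 -0.3 -1. ] 59.8 23.5
54 False [0.4 1.4 4. ] 54.3 23.5
50 False [3.2 0.6 5.5] 50.8 23.8
46 False [5.8 0.9 5.2] 46.9 23.9
42 False [ 6.6  0.9 -1.5] 42.2 23.6
39 False [  3.5  -0.2 -10.1] 37.9 23.6
37 False [  1.7  -0.4 -15.2] 36.0 23.6
35.5 False [ -0.3   0.9 -11.3] 35.2 23.7
19.2417
[(232, array([391. , 298.5])), (202, array([333.5, 325.9]))]
```

View pics/h2.png

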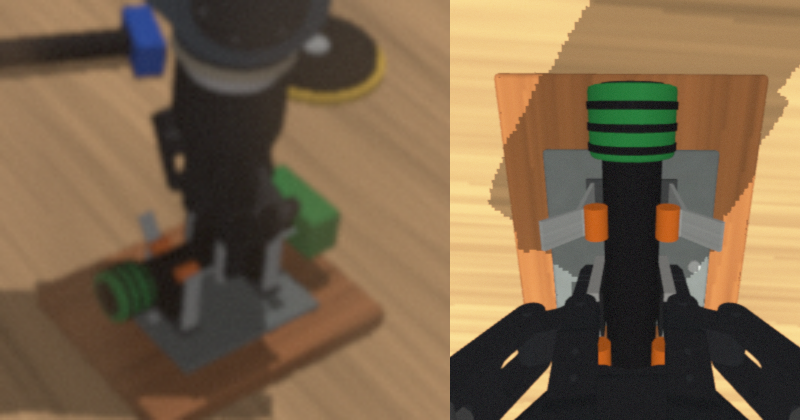

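The rollers are now over the tube and the clips pull it down by about 11 N, so it is past the peak. I'll lower gently until the saddles push back a little.

```bash
python3 - <<'E'
from h import *
z=35.5
while z>29.5:
    z-=1; s=arm.line_to([510.3,-276.3,z],velocity=25,max_force=20); f=arm.read_contact_force(); print(z,s,np.round(f,1),round(float(arm.read_ee_pos()[2]),1))
    if f[2]>8 or s: break
m=arm.read_moment(); print('moment',np.round(m,2),arm.read_time())
E
```

```text
34.5 False [-4.7  2.3 -4. ] 34.9
33.5 False [-6.   2.4  3.1] 34.3
32.5 False [-8.2  4.4  9. ] 33.8
moment [0.72 1.35 0.03] 20.0917
```

```bash
python3 - <<'E'
from h import *
arm.grip(55); print(np.round(arm.read_contact_force(),1),arm.read_grip_width())
e=np.array(arm.read_ee_pos()); arm.line_to([510.3,-276.3,150],velocity=150); print(arm.read_time())
p,M=wrist('w7.png'); 
for x in blobs(p,*GREEN,amin=60): print('w',x[0],x[1],onz(p,M,x[1],64).round(1))
arm.reach([440,-60,230],ori(183.3)); arm.dwell(.1)
S=arm.read_camera("side");T=arm.read_camera("top"); c=[]
for q,b in((S,(300,250,560,400)),(T,(350,120,500,330))):
    bl=sorted(blobs(q,*GREEN,b,15),key=lambda t:t[1][1]); print([(x[0],x[1]) for x in bl]); c.append(bl)
for i in(0,-1): print(tri([ray(S,cfw(S),c[0][i][1]),ray(T,cfw(T),c[1][i][1])]).round(1))
print(np.round(arm.read_contact_force(),1),arm.read_time())
a=cv2.resize(S["color"][260:370,290:440],(420,308),interpolation=cv2.INTER_CUBIC); b=cv2.resize(p["color"],(380,308))
save({"color":np.hstack([a,b])},"h3.png")
E
```

```text
[ 0.1  0.3 -0.4] 54.92792445678702
21.4333
w 444 [281.   99.9] [ 421.3 -281.8   64. ]
w 400 [281. 112.] [ 430.  -281.3   64. ]
w 387 [281.  123.4] [ 438.5 -280.8   64. ]
w 228 [281.3 133. ] [ 445.8 -280.2   64. ]
w 2590 [280.5 288.3] [ 587.8 -272.8   64. ]
[(256, array([387.8, 295.5])), (205, array([333.6, 325.6]))]
[(285, array([421.2, 191.5])), (98, array([427.6, 249.7]))]
[ 584.5 -268.8   73.5]
[ 434.9 -283.4   67.2]
[ 0.4 -0.4  0.7] 22.6333
```

View pics/h3.png

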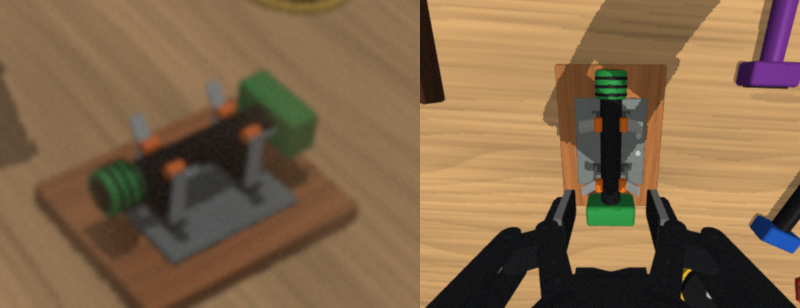

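The check disagrees with "home in both". The collar end sits at about 64 mm after allowing for the bias seen on the counter, but the head end reads about 9 mm high. In the side view the head rose 3 px on release. So the head-side clip is probably not fully home. I'll press the tube top with closed fingers on the head side of the middle, between the clips, under a force guard.

```bash
python3 - <<'E'
from h import *
arm.grip(0,40)
c=np.array([510.3+12,-276.3+.7])
arm.reach([*c,115],ori(183.3)); arm.line_to([*c,90],velocity=120)
s=arm.line_to([*c,55],velocity=30,max_force=8); print(s,np.round(arm.read_contact_force(),1),arm.read_ee_pos()[2],arm.read_time())
z=arm.read_ee_pos()[2]
for k in range(4):
    s=arm.line_to([*c,z-3*(k+1)],velocity=30,max_force=14); f=arm.read_contact_force(); print(s,np.round(f,1),arm.read_ee_pos()[2])
    if f[2]>18: break
arm.line_to([*c,115],velocity=150)
arm.reach([440,-60,230],ori(183.3)); arm.dwell(.1)
S=arm.read_camera("side");T=arm.read_camera("top"); c=[]
for q,b in((S,(300,250,560,400)),(T,(350,120,500,330))):
    bl=sorted(blobs(q,*GREEN,b,15),key=lambda t:t[1][1]); print([(x[0],x[1]) for x in bl]); c.append(bl)
for i in(0,-1): print(tri([ray(S,cfw(S),c[0][i][1]),ray(T,cfw(T),c[1][i][1])]).round(1))
print(arm.read_time())
a=cv2.resize(S["color"][260:370,290:440],(750,550),interpolation=cv2.INTER_CUBIC); save({"color":a},"h4.png")
E
```

```text
True [-2.4  0.1  8. ] 61.085408911731825 25.4667
False [-7.5  0.6 21.3] 59.98344952431655
[(261, array([387.9, 295.7])), (206, array([333.6, 325.5]))]
[(286, array([421.3, 191.6])), (101, array([427.7, 249.7]))]
[ 584.4 -269.2   73.3]
[ 434.9 -283.5   67.5]
27.4583
```

View pics/h4.png

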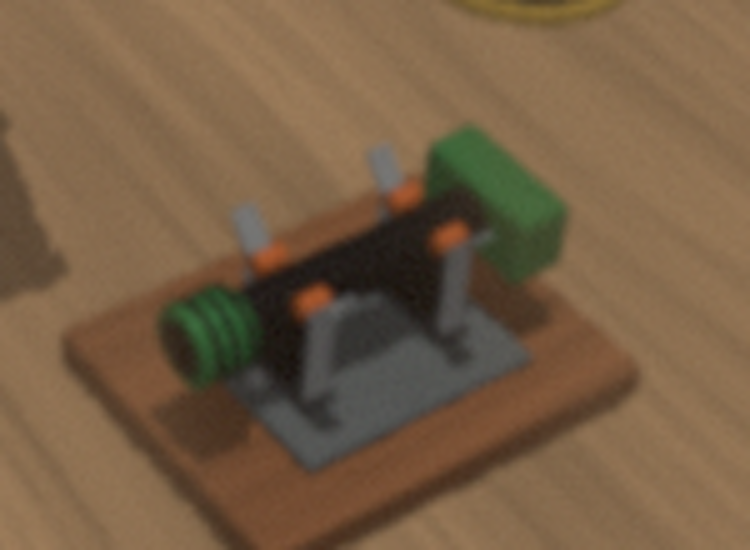

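The press met about 12 N/mm with no click. That is saddle stiffness, so the tube seems already seated at both ends. I'll resolve the disagreement by projecting the head and collar, modelled at home height and raised, into the side view.

```bash
python3 - <<'E'
from h import *
import itertools
S=arm.read_camera("side");T=arm.read_camera("top")
for n,q,b in(("S",S,(300,250,560,400)),("T",T,(350,120,500,330))): print(n,[(x[1],x[2]) for x in blobs(q,*GREEN,b,15)])
a=np.radians(4.5);X=np.array([np.cos(a),np.sin(a),0]);Y=np.array([-np.sin(a),np.cos(a),0])
c=np.array([510,-276.7,0])
for dz in(0,8):
  for nm,xs,hy,hz in(("head",(62,90),32,18),("collar",(-90,-62),13,13)):
    P=[c+X*x+Y*sy*hy+[0,0,64+dz+sz*hz] for x,sy,sz in itertools.product(xs,(-1,1),(-1,1))]
    for n,q in(("S",S),("T",T)):
        u=np.array([pix(q,cfw(q),p) for p in P]); lo,hi=u.min(0),u.max(0)
        h=cv2.convexHull(u.astype(np.float32)); m=cv2.moments(h); print(dz,nm,n,'cen',round(m['m10']/m['m00'],1),round(m['m01']/m['m00'],1),'box',lo.round(1),(hi-lo).round(1))
E
```

```text
S [(array([388. , 295.7]), [376, 286, 26, 21]), (array([333.6, 325.6]), [324, 318, 19, 18])]
T [(array([421.2, 191.5]), [408, 186, 27, 12]), (array([427.7, 249.7]), [423, 244, 10, 12])]
0 head S cen 388.1 299.5 box [372.5 282.6] [31.5 33.9]
0 head T cen 421.3 191.0 box [406.5 183.9] [29.6 14.2]
0 collar S cen 331.9 326.8 box [322.4 315.7] [19.3 22.4]
0 collar T cen 427.4 249.2 box [420.2 243.3] [14.4 11.7]
8 head S cen 388.5 296.6 box [372.8 279.8] [31.6 33.9]
8 head T cen 422.2 190.6 box [407.3 183.5] [29.9 14.3]
8 collar S cen 332.1 323.9 box [322.5 312.7] [19.4 22.5]
8 collar T cen 428.4 249.2 box [421.2 243.2] [14.5 11.8]
```

The segmented head box is cut off at row 307 because the dark lower face drops out, and that biased its centroid upward. Top edges compare well: head 286 against 282.6 predicted for home, collar 318 against 315.7. The extra offset is about the same at both ends, so the tube is level and at home height, which fits the saddle stiffness. Handing in.

```bash
python3 - <<'E'
from h import *
print(arm.read_time()); arm.close_job()
E
```

```text
27.5583
the job is handed in; nothing more can be done
```

I pressed the green-ended nozzle into both clips with the bare tube in them and the head towards holder +x. I let go, moved the arm clear and handed in at 27.6 s of the 35 s allowed.

- **Missed first grasp:** the fingers closed above the tube because the real fingertips sit about 30 mm farther back than stated. I found their true height with a light touch on the counter, and the second grasp held.
- **Pressing in:** resistance peaked at about 5 N in the readings (13 N expected). The clips then pulled the tube down with up to 15 N, and the saddles pushed back with 9 N before I let go.
- **Check that disagreed:** after release, triangulation put the head end about 9 mm high. A gentle second press of 21 N with closed fingers met only saddle stiffness and no click. I traced the high reading to the head's dark lower face missing from the colour mask. The top edges at both ends match the home height.
- **Grip width:** it read 23.5 mm on the 26 mm tube, and I did not explain this.
- **Bystanders:** the arm did not touch the blue nozzle, sanding block or sander pad on purpose. I did not measure their positions again at the end.

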